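Lay the tooth specimens in their trays

ROBOT

A 7-joint arm with a two-finger parallel gripper is mounted at the origin on a cart in front of the work surface, level with it; the furniture and walls round the work are solid. World frame = base frame: x ahead of the robot, y to its left, z up, the work surface at z = 0. Lengths are in m, angles in rad, forces in N, time in s.
With the tool pointing down it reaches from about 0.425 to 0.875 m from the base axis. Payload 4.7 kg.
Tool frame: the origin (TCP) lies between the finger pads; the fingertips stand 11 mm ahead of it and the grasp point (between the pads) lies 8 mm behind it; z points along the fingers, y is the line along which they close (so a half turn about z gives the same grasp; the last joint's range is limited). The gripper opens to 85 mm and grips with 20 to 120 N. Pads are 22 mm wide; open, the fingers measure 114 mm over their backs; the gripper's body (76 mm by 85 mm) begins 54 mm behind the grasp point. The pads swing forward as they close: fully open they stand 13 mm farther back than shut.
Start: joints at [-1.236, 0.321, -0.07, 1.45, 0.023, 1.371, -0.057], TCP at [0.205, 0.617, 0.203] pointing down, gripper open.
Joint ranges: [-2.86, 2.86], [-0.3, 2.09], [-1.38, 1.24], [0.06, 2.45], [-1.56, 4.7], [0.09, 2.05], [-2.69, 2.69]. Speed limits (rad/s): [2.57, 2.57, 3.14, 3.14, 3.14, 3.14, 3.14].

INTERFACE

Orientations are given as a unit quaternion [w, x, y, z].
In Python, from station import ctrl gives the robot as it stands. The module is installed in compiled form; this text tells all that it offers.
- The arm moves only by the shell command python3 -m creep 'ROWS' [FORCE]. ROWS is JSON, a list of rows, each a list of 7 numbers: the turn, a rotation vector about the tool's x, y, z as a fraction of full scale, then the shift along the tool's x, y, z as a fraction of full scale, then the opening, from 0 (shut) to 1 (fully open). In form: [[rx, ry, rz, x, y, z, gripper], ...]. A call has 1 to 5 rows; each row is the pose to reach, as a shift and turn from the pose commanded when the call began, along the tool's axes at that moment; what a row does not reach only later rows make up. Full scale, the value 1, is 0.8 m for a shift and 90 degrees for a turn. A row lasts 1/10 s, in which the tool goes at most 50 mm and 8.59 degrees, less where a joint would pass 70% of its speed; a pose out of reach is approached as far as the arm can. A call with a number of a shift or a turn outside -1 to 1 is refused whole. A call with a gripper value outside its range is refused whole. The fingers move at their own pace and stop on an object; FORCE is the grip in N (left out, the last holds). Time passes only in rows, so rows that repeat a pose let the fingers close. It gives the time, the measured TCP pose, the force, the opening and the grip force at its end, in the units of the state.
- ctrl.read_state(): the state, without advancing time (a new reading comes with each control period).
- ctrl.get_image(name): name is "scene" or "top" or "wrist"; returns the picture (480x640x3 uint8, blue, green, red); there is no depth.
- ctrl.camera_params(name): a dict with "fx", "fy", "cx", "cy" (pixels), "k1" (the pictures are not rectified: a ray, as slopes to the right and down, at radius r is drawn at 1 + k1 r^2 times it, then the intrinsics apply), "rvec" (rotation vector, rad) and "tvec" (3), from world to camera coordinates, as OpenCV has them. Camera axes: x right, y down, z forward; pixel columns grow to the right and rows downward; lengths in m; the calibration is good to about 2 mm. A picture is of the moment at which its call begins: read the wrist's pose just before it. camera_params takes no time and is no camera call; for the wrist camera it gives the pose at the moment of the call.
- ctrl.job_done(): hands the job in; it is judged then, once.
The state is a dict: "time": time; "joints": joint angles; "qd": joint speeds; "effort": joint torques, N m; "eef_pos": TCP position; "eef_rot": TCP orientation; "wrist_force": force on the tool from outside, world axes, zero at the start; "torque": the same for the moment, N m; "grip_width": finger opening in m; "grasp_force": force on a finger pad.
Only numpy, scipy, OpenCV 4.12 (cv2) and the standard library are available. Lean on these libraries where they do the work, as an engineer would, in place of code of your own. Each camera call takes 0.05 s, during which the arm holds its last target. There are 200 camera calls.

TASK

Pick out the four tooth specimens on the worktop and set each in the middle of its own tray, the same way up as it stands now: the big black fossil molar in the red-lined tray, the pale molar in the green-lined tray, the corked vial of teeth in the blue-lined tray and the black film canister in the yellow-lined tray. Leave the stone and the spool of tape where they are.

Things in the scene. Friction and masses are not known exactly. Their poses are not given: they have to be found in the camera images.
- fossil_molar: Big black-brown fossil molar with three lobes side by side, 61 mm (its x) x 93 mm (its y) x 54 mm high, about 0.7 kg; loose on the worktop. Grasp across its x, about 61 mm. Origin at the centre of its underside, z up.
- pale_molar: Pale cream three-lobed molar tooth, 35 mm (its x) x 53 mm (its y) x 34 mm high, about 0.12 kg; loose. Grasp across its x, about 35 mm. Origin at the centre of its underside, z up.
- vial: Corked clear glass vial of small teeth, standing upright: round, 28 mm diameter up to 70 mm, brown cork (all that stands out from above) of 20 mm diameter to 78 mm high, about 30 g; loose. Origin at the centre of its underside, z up.
- canister: Black film canister with cream lid (from above a cream disc), standing upright: round, 34 mm diameter, 52 mm high, about 20 g; loose. Origin at the centre of its underside, z up.
- tray_red: Shallow open square card tray with red foam lining, 124 x 124 mm outside, 118 mm inside; grey walls 3 mm thick, rim 16 mm high; the top of the foam, on which its specimen rests, is 7 mm above the tray's underside. Fixed to the worktop. Origin at the centre of its underside, x and y parallel to its sides, z up.
- tray_green: Shallow open square card tray with green foam lining, 124 x 124 mm outside, 118 mm inside; grey walls 3 mm thick, rim 16 mm high; the top of the foam, on which its specimen rests, is 7 mm above the tray's underside. Fixed to the worktop. Origin at the centre of its underside, x and y parallel to its sides, z up.
- tray_blue: Shallow open square card tray with blue foam lining, 124 x 124 mm outside, 118 mm inside; grey walls 3 mm thick, rim 16 mm high; the top of the foam, on which its specimen rests, is 7 mm above the tray's underside. Fixed to the worktop. Origin at the centre of its underside, x and y parallel to its sides, z up.
- tray_yellow: Shallow open square card tray with yellow foam lining, 124 x 124 mm outside, 118 mm inside; grey walls 3 mm thick, rim 16 mm high; the top of the foam, on which its specimen rests, is 7 mm above the tray's underside. Fixed to the worktop. Origin at the centre of its underside, x and y parallel to its sides, z up.
- stone: Bystander: smooth dark brown stone without lobes, 50 x 62 x 39 mm high, smaller than the fossil molar; loose. Origin at the centre of its underside, z up.
- spool: Bystander: spool of white cotton tape with brown wooden ends (from above a brown disc), 36 mm diameter, 38 mm high, standing between the two middle trays; loose. Origin at the centre of its underside, z up.
Not all that is in view belongs to the job. Leave any purple or turquoise look-alike of the fossil_molar alone.

How it is judged:
By the outcome, as a careful person would: the job done as asked, in the order asked, and still so for the second after the job is handed in, with the robot touching nothing.
It also fails if it takes over 109 s, if anything falls off the work surface, if the arm or the gripper's body presses on something with over 40 N, if the wrist force passes 120 N, or if a joint passes its speed limit or range.

## Working session

There is one attempt and no reset: what is moved stays moved. The work goes in short steps, Python scripts to look and compute and a shell command to move; the robot and the scene stay as the last step left them, time stands still between calls to the robot, and variables do not carry over. Pictures are saved under pics/ and viewed, at most 14 in all, crops included, and the job is handed in when it is done.

```bash
mkdir -p pics
cat > h.py <<'E'
import numpy as np,cv2
from scipy.spatial.transform import Rotation as R
from station import ctrl
def ray(name,u,v,z,p=None):
    p=p or ctrl.camera_params(name)
    xd=np.array([(u-p['cx'])/p['fx'],(v-p['cy'])/p['fy']]);x=xd.copy()
    for _ in range(20): x=xd/(1+p['k1']*(x@x))
    M=R.from_rotvec(np.ravel(p['rvec'])).as_matrix();t=np.ravel(p['tvec'])
    c=-M.T@t;d=M.T@np.array([x[0],x[1],1]);return c+d*(z-c[2])/d[2]
def proj(name,P,p=None):
    p=p or ctrl.camera_params(name)
    M=R.from_rotvec(np.ravel(p['rvec'])).as_matrix();q=M@np.asarray(P)+np.ravel(p['tvec'])
    x=q[:2]/q[2];x=x*(1+p['k1']*(x@x));return np.array([p['fx']*x[0]+p['cx'],p['fy']*x[1]+p['cy']])
def snap(name,f):
    im=ctrl.get_image(name);cv2.imwrite('pics/'+f,im);return im
def go(pos,yaw=None):
    """shift & turn in row units; yaw = world angle of the tool y line"""
    s=ctrl.read_state();w,x,y,z=s['eef_rot'];M=R.from_quat([x,y,z,w])
    m=M.as_matrix();cur=np.arctan2(m[1,1],m[0,1])
    d=M.inv().apply(np.array(pos)-s['eef_pos'])/0.8
    print('t',round(s['time'],2),'pos',np.round(s['eef_pos'],4),'yaw',np.degrees(cur).round(1),'shift',d.round(4),'j7',round(s['joints'][6],2),'zaxis',m[:,2].round(3))
    if yaw is not None:
        e=(np.radians(yaw)-cur+np.pi/2)%np.pi-np.pi/2
        rv=M.inv()*R.from_rotvec([0,0,e])*M
        # full correction incl. tilt
        print('turn',(np.degrees(rv.as_rotvec())/90).round(4))
E
python3 - <<'E'
from h import *
snap('top','top0.png');snap('scene','scene0.png')
print(ctrl.camera_params('top'));go([.205,.617,.203],0)
E
```

```text
{'fx': 440.13858179826997, 'fy': 440.13858179826997, 'cx': 325.0631418936129, 'cy': 241.7354654631009, 'k1': -0.06004301824635841, 'rvec': array([ 2.14219326, -2.16182486,  0.17572577]), 'tvec': array([-0.00203463,  0.51584521,  1.10887998])}
t 0.1 pos [0.2048 0.6163 0.2021] yaw 71.6 shift [ 0.0001  0.0009 -0.0011] j7 -0.06 zaxis [-0.    -0.002 -1.   ]
turn [1.000e-04 1.400e-03 7.958e-01]
```

View pics/top0.png

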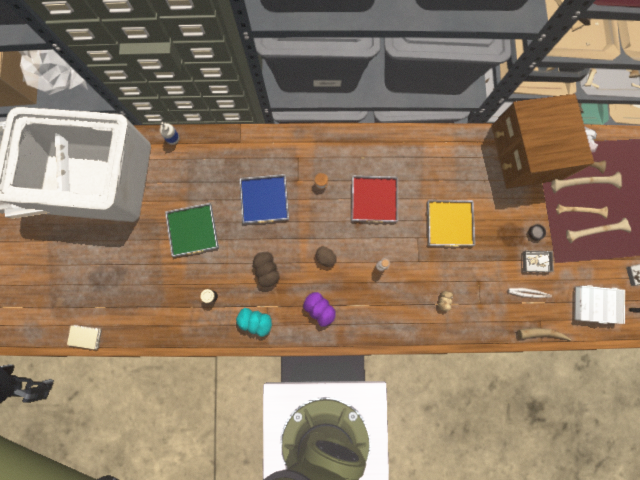

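View pics/scene0.png

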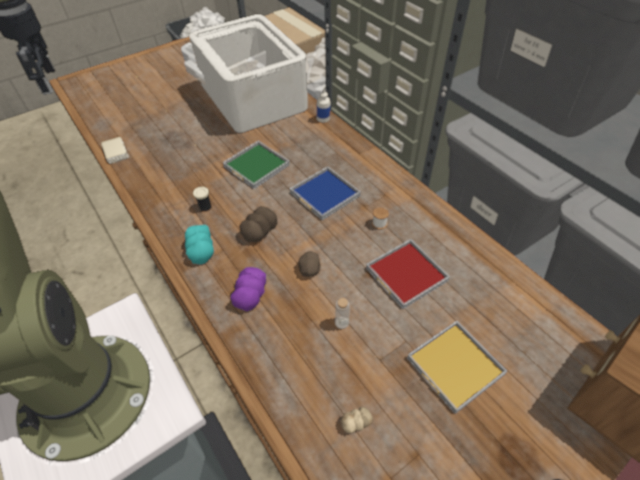

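Top view: the fossil molar is at (265,271), dark and three-lobed. The stone is at (326,257), and the purple (320,309) and turquoise (254,322) look-alikes are not for picking. The pale molar is at (445,300), vial cork (383,265), canister lid (208,298), spool (321,183). Trays: red (374,199), green (192,230), blue (264,199), yellow (451,223). I'll confirm these in enlarged crops.

Run:
```python
from h import *
im=cv2.imread('pics/top0.png')
a=cv2.resize(im[240:320,190:290],None,fx=4,fy=4,interpolation=cv2.INTER_CUBIC)
b=cv2.resize(im[240:320,370:470],None,fx=4,fy=4,interpolation=cv2.INTER_CUBIC)
cv2.imwrite('pics/crop1.png',np.hstack([a,b]))
hsv=cv2.cvtColor(im,cv2.COLOR_BGR2HSV)
for n,lo,hi,(u,v) in [('red',(0,170,80),(6,255,255),(374,199)),('green',(50,120,30),(80,255,255),(192,230)),('blue',(105,140,60),(125,255,255),(264,199)),('yellow',(20,180,120),(32,255,255),(451,223))]:
    m=cv2.inRange(hsv,lo,hi);k=np.zeros_like(m);k[v-30:v+30,u-30:u+30]=1;m*=k
    c=max(cv2.findContours(m,0,2)[0],key=cv2.contourArea)
    q=cv2.boxPoints(cv2.minAreaRect(c));W=np.array([ray('top',*p,.007)[:2] for p in q])
    C=W.mean(0);e=W[1]-W[0];print(n,C.round(4),'r',np.hypot(*C).round(3),'side',np.linalg.norm(np.roll(W,-1,0)-W,axis=1).round(3),'ang',np.degrees(np.arctan2(e[1],e[0])).round(1)%90)
```

```text
red [ 0.6389 -0.142 ] r 0.654 side [0.11  0.109 0.109 0.109] ang 89.8
green [0.5566 0.3529] r 0.659 side [0.111 0.11  0.11  0.11 ] ang 9.700000000000003
blue [0.6404 0.1593] r 0.66 side [0.113 0.11  0.112 0.11 ] ang 4.5
yellow [ 0.5696 -0.3492] r 0.668 side [0.114 0.111 0.112 0.111] ang 89.8
```

View pics/crop1.png

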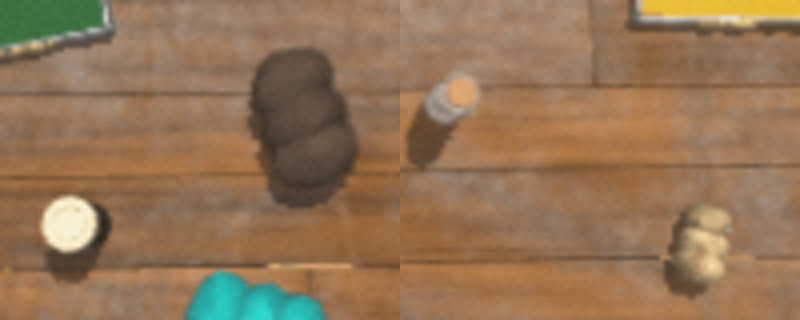

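The crop confirms the dark three-lobed fossil, centred near (265.4,269.2). The pale three-lobed molar is at (445.4,300.9), the cork at (384.9,262.4) and the cream lid at (207.4,295.4).

Run:
```python
from h import *
for n,u,v,z in [('fossil',265.4,269.2,.027),('pale',445.4,300.9,.017),('cork',384.9,262.4,.078),('lid',207.4,295.4,.052),('stone',326,257,.02),('spool',321,181,.038)]:
    P=ray('top',u,v,z);print(n,P.round(4),'r',np.hypot(*P[:2]).round(3))
f=lambda a,b,z:np.degrees(np.arctan2(*(ray('top',190+b[0]/4,240+b[1]/4,z)-ray('top',190+a[0]/4,240+a[1]/4,z))[1::-1]))
print('long axis fossil',f((292,78),(315,155),.035),'pale',f((711,218),(697,275),.025))
go([.46,.16,.25],0)
for n,p in [('f',[.46,.16,.25])]: pass
```

```text
fossil [0.4464 0.1493 0.027 ] r 0.471
pale [ 0.3592 -0.3217  0.017 ] r 0.482
cork [ 0.4564 -0.1555  0.078 ] r 0.482
lid [0.3788 0.2928 0.052 ] r 0.479
stone [ 0.4778 -0.0091  0.02  ] r 0.478
spool [0.6794 0.0024 0.038 ] r 0.679
long axis fossil -162.9921823832244 pale 164.8301431965772
t 0.1 pos [0.2048 0.6163 0.2021] yaw 71.6 shift [-0.4825 -0.4408 -0.059 ] j7 -0.06 zaxis [-0.    -0.002 -1.   ]
turn [1.000e-04 1.400e-03 7.958e-01]
```

Run:
```python
from h import *
go([.4464,.1493,.23],107)
```

```text
t 0.1 pos [0.2048 0.6163 0.2021] yaw 71.6 shift [-0.4706 -0.4589 -0.034 ] j7 -0.06 zaxis [-0.    -0.002 -1.   ]
turn [-0.     -0.0007 -0.3931]
```

```bash
python3 -m creep '[[0,0,0,-0.04,-0.04,-0.03,1],[0,0,0,-0.08,-0.08,-0.034,1],[0,0,0,-0.12,-0.12,-0.034,1],[0,0,0,-0.16,-0.155,-0.034,1],[0,0,0,-0.2,-0.19,-0.034,1]]' && python3 -m creep '[[0,0,0,-0.04,-0.04,0,1],[0,0,0,-0.08,-0.08,0,1],[0,0,0,-0.12,-0.12,0,1],[0,0,0,-0.16,-0.16,0,1],[0,0,0,-0.2,-0.2,0,1]]' && python3 -m creep '[[0,0,-0.09,-0.035,-0.035,0,1],[0,0,-0.18,-0.07,-0.069,0,1],[0,0,-0.27,-0.0706,-0.069,0,1],[0,0,-0.36,-0.0706,-0.069,0,1],[0,0,-0.393,-0.0706,-0.069,0,1]]'
python3 - <<'E'
from h import *
go([.4464,.1493,.23],107);p=ctrl.camera_params('wrist');snap('wrist','w1.png')
print(proj('wrist',[.4464,.1493,.03],p))
E
```

```text
time: 0.6
eef_pos: [0.3095, 0.4202, 0.2301]
eef_rot: [-0.0, 0.16, 0.987, -0.0]
wrist_force: [0.7, -0.4, 0.3]
grip_width: 0.0854
grasp_force: 0.0
time: 1.1
eef_pos: [0.4106, 0.218, 0.2301]
eef_rot: [-0.0, 0.16, 0.987, 0.0]
wrist_force: [1.8, 0.3, 0.1]
grip_width: 0.0854
grasp_force: 0.0
time: 1.6
eef_pos: [0.4463, 0.1492, 0.23]
eef_rot: [-0.0, -0.149, 0.989, 0.0]
wrist_force: [0.9, 0.3, 0.3]
grip_width: 0.0856
grasp_force: 0.0
t 1.6 pos [0.4463 0.1492 0.23  ] yaw 107.2 shift [-0.0002  0.0001 -0.    ] j7 1.46 zaxis [-0.001 -0.    -1.   ]
turn [-0.     -0.      0.0018]
[322.30202915 195.27520953]
```

View pics/w1.png

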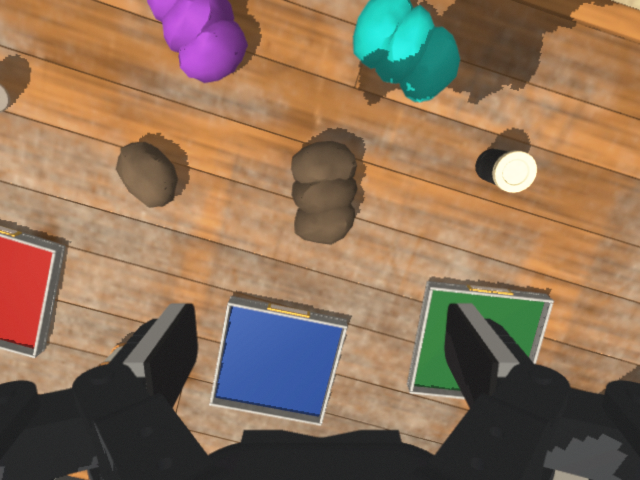

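The wrist view shows the fossil at (324,191), 292–357 wide and 140–243 high, long axis nearly vertical. The canister lid is at (515,172), the stone at (148,173), and the blue tray rim is whole in view.

Run:
```python
from h import *
for n,u,v,z in [('fossil',324.5,191.5,.027),('top lobe',323.5,160,.03),('bot lobe',326,225,.03),('lid',515,172,.052),('stone',148,174,.02)]:
    P=ray('wrist',u,v,z);print(n,P.round(4))
W=np.array([ray('wrist',*q,.016)[:2] for q in [(230,298),(349,325),(322,423),(211,405)]])
print('blue',W.mean(0),np.linalg.norm(W-np.roll(W,1,0),axis=1))
P=ray('wrist',324.5,191.5,.027);go([P[0],P[1],.014],106)
```

```text
fossil [0.443  0.1505 0.027 ]
top lobe [0.4161 0.1412 0.03  ]
bot lobe [0.4717 0.1609 0.03  ]
lid [0.3769 0.2943 0.052 ]
stone [ 0.4762 -0.0061  0.02  ]
blue [0.6344952  0.15945933] [0.12820206 0.1230519  0.12172077 0.12177507]
t 1.65 pos [0.4462 0.1493 0.2299] yaw 107.2 shift [0.0032 0.0026 0.2699] j7 1.46 zaxis [-0.001 -0.    -1.   ]
turn [-0.     -0.      0.0134]
```

```bash
python3 -m creep '[[0,0,-0.01,0.0025,0.0015,0.06,1],[0,0,-0.01,0.0025,0.0015,0.12,1],[0,0,-0.01,0.0025,0.0015,0.18,1],[0,0,-0.01,0.0025,0.0015,0.235,1],[0,0,-0.01,0.0025,0.0015,0.27,1]]' && python3 -m creep '[[0,0,0,0,0,0,1],[0,0,0,0,0,0,0.3],[0,0,0,0,0,0,0.3],[0,0,0,0,0,0,0.3],[0,0,0,0,0,0,0.3]]' 60 && python3 -m creep '[[0,0,0,0,0,0,0.3],[0,0,0,0,0,0,0.3]]'
```

```text
time: 2.15
eef_pos: [0.4418, 0.1492, 0.011]
eef_rot: [-0.002, -0.155, 0.988, -0.001]
wrist_force: [-0.0, 0.2, 1.0]
grip_width: 0.0854
grasp_force: 0.0
time: 2.65
eef_pos: [0.446, 0.1514, 0.0187]
eef_rot: [0.001, -0.155, 0.988, 0.001]
wrist_force: [-11.7, -3.1, 35.6]
grip_width: 0.0334
grasp_force: 54.4
time: 2.85
eef_pos: [0.4459, 0.1516, 0.0192]
eef_rot: [0.001, -0.155, 0.988, 0.002]
wrist_force: [-8.5, -4.1, 29.8]
grip_width: 0.0329
grasp_force: 52.5
```

Run:
```python
from h import *
a=snap('wrist','w2.png');b=snap('scene','s2.png')
c=cv2.resize(b[150:330,150:380],(460,360));cv2.imwrite('pics/m2.png',np.hstack([cv2.resize(a,(340,255)).copy() if 0 else cv2.resize(a[120:480],(340,360)),c]))
```

```text
(no output)
```

View pics/m2.png

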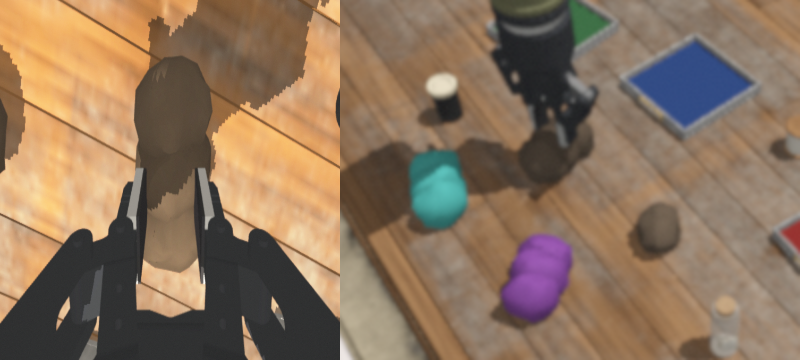

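Run:
```python
from h import *
s=ctrl.read_state();w,x,y,z=s['eef_rot'];M=R.from_quat([x,y,z,w])
for h in (-.0165,.0165,-.0305,.0305):
  for zz in (.011,-.008): print(h,zz,proj('wrist',s['eef_pos']+M.apply([0,h,zz])).round(0))
for P in [(-.0465,0),(.0465,0)]:
  a=np.radians(17.5); print(proj('wrist',[.444+P[0]*np.cos(a),.1505+P[0]*np.sin(a),.03]).round(0))
print(s['grip_width'],s['grasp_force'],s['wrist_force'],s['torque'])
```

```text
-0.0165 0.011 [288. 273.]
-0.0165 -0.008 [284. 290.]
0.0165 0.011 [359. 273.]
0.0165 -0.008 [363. 290.]
-0.0305 0.011 [258. 273.]
-0.0305 -0.008 [251. 290.]
0.0305 0.011 [389. 273.]
0.0305 -0.008 [396. 290.]
[323. 175.]
[322. 385.]
0.03313536080106778 52.46209614677355 [-9.02178057 -3.38570041 28.62693551] [-0.29400797  2.11497405  0.0946313 ]
```

View pics/w2.png

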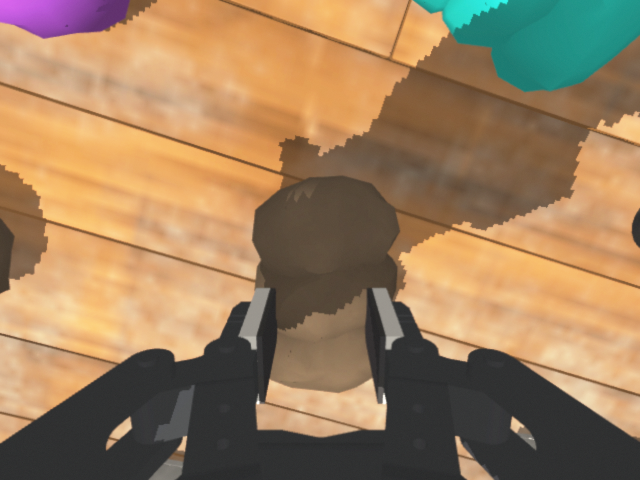

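The wrist picture shows the pads bracketing the fossil's middle lobe at x 277/367, y 290. Yet the opening reads 33 mm instead of 61, and the tool is being pushed upward. Something is off with this grasp, so I'll open and re-look.

```bash
python3 -m creep '[[0,0,0,0,0,0,1],[0,0,0,0,0,0,1],[0,0,0,0,0,0,1],[0,0,0,0,0,0,1],[0,0,0,0,0,0,1]]' && python3 -m creep '[[0,0,0,0,0,-0.06,1],[0,0,0,0,0,-0.09,1],[0,0,0,0,0,-0.12,1],[0,0,0,0,0,-0.12,1]]'
python3 - <<'E'
from h import *
p=ctrl.camera_params('wrist');go([.444,.1505,.1],109);a=snap('wrist','w3.png')
for z in (.0,.027,.054): print(proj('wrist',[.444,.1505,z],p))
E
```

```text
time: 3.45
eef_pos: [0.4441, 0.1502, 0.0142]
eef_rot: [-0.0, -0.156, 0.988, -0.0]
wrist_force: [1.2, -0.4, -0.5]
grip_width: 0.0855
grasp_force: 0.0
time: 3.85
eef_pos: [0.4466, 0.1513, 0.1135]
eef_rot: [0.003, -0.155, 0.988, 0.001]
wrist_force: [1.2, 0.6, -0.0]
grip_width: 0.0855
grasp_force: 0.0
t 3.85 pos [0.4466 0.1513 0.1135] yaw 107.9 shift [0.0035 0.0001 0.0168] j7 1.5 zaxis [ 0.005  0.003 -1.   ]
turn [-0.0001  0.     -0.0124]
[322.4148154  213.95832258]
[322.61909173 224.19324622]
[322.86749329 236.6343053 ]
```

View pics/w3.png

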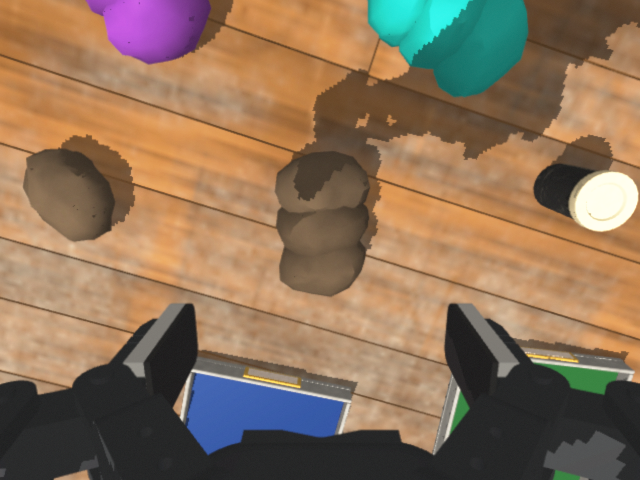

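The fossil is unmoved and upright, centred at (322,225), 277–368 wide. I'll re-grip with the opening commanded only slightly below its width.

```bash
python3 -m creep '[[0,0,-0.01,0.0035,0.0005,0.06,1],[0,0,-0.01,0.0035,0.0005,0.1,1],[0,0,-0.01,0.0035,0.0005,0.12,1],[0,0,-0.01,0.0035,0.0005,0.12,1],[0,0,-0.01,0.0035,0.0005,0.12,0.75]]' 40 && python3 -m creep '[[0,0,0,0,0,0,0.72],[0,0,0,0,0,0,0.72],[0,0,0,0,0,0,0.72]]' && python3 -m creep '[[0,0,0,0,0,0,0.66],[0,0,0,0,0,0,0.66],[0,0,0,0,0,0,0.66]]' && python3 -m creep '[[0,0,0,0,0,0,0.6],[0,0,0,0,0,0,0.6],[0,0,0,0,0,0,0.6]]'
```

```text
time: 4.4
eef_pos: [0.4409, 0.1493, 0.0137]
eef_rot: [-0.001, -0.163, 0.987, -0.0]
wrist_force: [-0.1, 0.1, -0.9]
grip_width: 0.0734
grasp_force: 0.0
time: 4.7
eef_pos: [0.4421, 0.1501, 0.0152]
eef_rot: [0.001, -0.163, 0.987, 0.0]
wrist_force: [-0.4, 0.7, -0.9]
grip_width: 0.0611
grasp_force: 0.0
time: 5.0
eef_pos: [0.4415, 0.1498, 0.0145]
eef_rot: [0.0, -0.163, 0.987, 0.0]
wrist_force: [-0.2, -0.7, -0.9]
grip_width: 0.0566
grasp_force: 0.0
time: 5.3
eef_pos: [0.4414, 0.1498, 0.0143]
eef_rot: [-0.0, -0.163, 0.987, -0.0]
wrist_force: [-0.2, -0.5, -0.0]
grip_width: 0.0512
grasp_force: 0.0
```

```bash
python3 -m creep '[[0,0,0,0.001,0.001,0,0.85],[0,0,0,0.001,0.001,0,0.85],[0,0,0,0.001,0.001,-0.015,0.85],[0,0,0,0.001,0.001,-0.015,0.85],[0,0,0,0.001,0.001,-0.015,0.7]]' 40 && python3 -m creep '[[0,0,0,0,0,0,0.64],[0,0,0,0,0,0,0.64],[0,0,0,0,0,0,0.64]]' && python3 -m creep '[[0,0,0,0,0,0,0.5],[0,0,0,0,0,0,0.5],[0,0,0,0,0,0,0.5]]'
python3 - <<'E'
from h import *
snap('wrist','w4.png')
E
```

```text
time: 5.8
eef_pos: [0.441, 0.1506, 0.0271]
eef_rot: [0.001, -0.163, 0.987, 0.0]
wrist_force: [0.0, -0.3, 0.2]
grip_width: 0.0606
grasp_force: 0.0
time: 6.1
eef_pos: [0.4403, 0.1502, 0.0262]
eef_rot: [-0.0, -0.163, 0.987, -0.0]
wrist_force: [0.1, -0.0, -0.5]
grip_width: 0.0545
grasp_force: 0.0
time: 6.4
eef_pos: [0.4404, 0.1502, 0.0263]
eef_rot: [-0.0, -0.163, 0.987, -0.0]
wrist_force: [0.8, 0.8, -0.3]
grip_width: 0.0424
grasp_force: 0.0
```

View pics/w4.png

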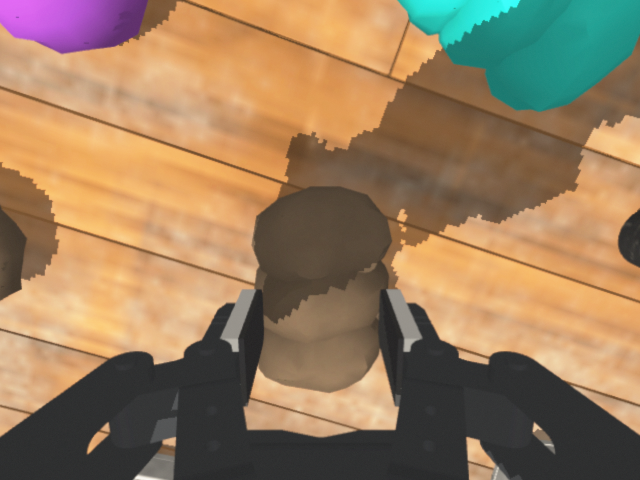

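Run:
```python
from h import *
s=ctrl.read_state();w,x,y,z=s['eef_rot'];M=R.from_quat([x,y,z,w]);h=s['grip_width']/2
p=ctrl.camera_params('wrist');C=R.from_rotvec(np.ravel(p['rvec'])).inv();c=-C.apply(np.ravel(p['tvec']))
print('cam in tool',M.inv().apply(c-s['eef_pos']).round(3),'axis',M.inv().apply(C.apply([0,0,1])).round(3),p['fx'],h)
for zz in (.011,0,-.01,-.02,-.03,-.04):
  print(zz,[proj('wrist',s['eef_pos']+M.apply([xx,sg*h,zz]),p).round(0).tolist() for xx in (-.011,.011) for sg in (-1,1)])
```

```text
cam in tool [ 0.072 -0.001 -0.17 ] axis [-0.28  -0.001  0.96 ] 419.05570684352995 0.021484698640342668
0.011 [[278.0, 295.0], [369.0, 295.0], [276.0, 250.0], [370.0, 250.0]]
0 [[275.0, 305.0], [372.0, 305.0], [274.0, 259.0], [373.0, 258.0]]
-0.01 [[273.0, 316.0], [374.0, 316.0], [271.0, 267.0], [376.0, 267.0]]
-0.02 [[270.0, 327.0], [377.0, 327.0], [268.0, 276.0], [380.0, 276.0]]
-0.03 [[267.0, 341.0], [381.0, 341.0], [265.0, 286.0], [383.0, 286.0]]
-0.04 [[263.0, 355.0], [385.0, 355.0], [261.0, 298.0], [388.0, 298.0]]
```

Measuring the pad ends in the pictures puts them about 35 mm behind where the stated geometry says, which fits the 33 mm width (the gripper pinched the crown near the top). I'll open and go lower in small steps, watching the force.

```bash
python3 -m creep '[[0,0,0,0.0015,-0.001,0,1],[0,0,0,0.0015,-0.001,0,1],[0,0,0,0.0015,-0.001,0,1],[0,0,0,0.0015,-0.001,0,1]]' && python3 -m creep '[[0,0,0,-0.003,0,0.01,1],[0,0,0,-0.003,0,0.02,1],[0,0,0,-0.003,0,0.03,1],[0,0,0,-0.003,0,0.03,1]]' && python3 -m creep '[[0,0,0,0,0,0.008,1],[0,0,0,0,0,0.016,1],[0,0,0,0,0,0.016,1]]'
python3 - <<'E'
from h import *
go([.444,.1505,0],108);snap('wrist','w5.png')
E
```

```text
time: 6.85
eef_pos: [0.4396, 0.1491, 0.0264]
eef_rot: [0.0, -0.163, 0.987, 0.0]
wrist_force: [-0.6, -0.3, 0.2]
grip_width: 0.0852
grasp_force: 0.0
time: 7.25
eef_pos: [0.4405, 0.1492, 0.0007]
eef_rot: [-0.002, -0.163, 0.987, -0.001]
wrist_force: [0.1, -0.1, 0.1]
grip_width: 0.0855
grasp_force: 0.0
time: 7.55
eef_pos: [0.4411, 0.1496, -0.0114]
eef_rot: [-0.001, -0.163, 0.987, -0.0]
wrist_force: [-0.1, 0.5, 0.7]
grip_width: 0.0854
grasp_force: 0.0
t 7.55 pos [ 0.4411  0.1496 -0.0114] yaw 108.8 shift [-0.0038 -0.0001 -0.0143] j7 1.59 zaxis [-0.001 -0.001 -1.   ]
turn [-0.      0.      0.0088]
```

View pics/w5.png

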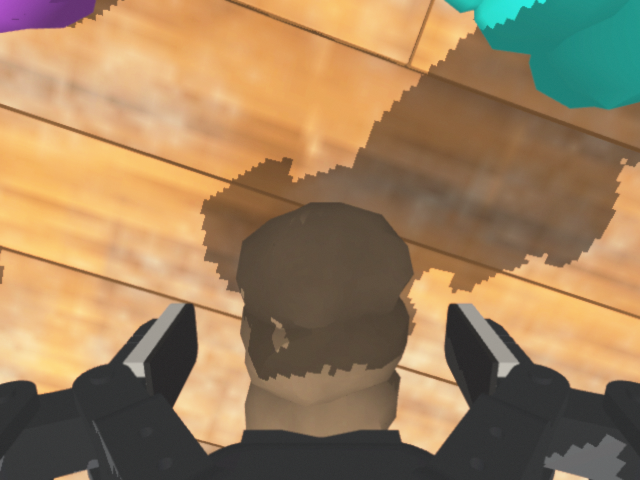

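The picture shows no contact at a reported z of −11 mm, with the pad ends at (196,305) and (446,305) and the fossil centred at x≈325. So the true tool height is about 38 mm above the reported one. I'll go down 16 mm more and grip.

```bash
python3 -m creep '[[0,0,0,-0.003,0.001,0.008,1],[0,0,0,-0.003,0.001,0.014,1],[0,0,0,-0.003,0.001,0.018,1],[0,0,0,-0.003,0.001,0.018,0.8]]' 50 && python3 -m creep '[[0,0,0,0,0,0,0.6],[0,0,0,0,0,0,0.5],[0,0,0,0,0,0,0.5],[0,0,0,0,0,0,0.5]]' && python3 -m creep '[[0,0,0,0,0,-0.01,0.5],[0,0,0,0,0,-0.03,0.5],[0,0,0,0,0,-0.06,0.5],[0,0,0,0,0,-0.1,0.5],[0,0,0,0,0,-0.14,0.5]]'
python3 - <<'E'
from h import *
go([.639,-.142,.10],90);a=snap('wrist','w6.png');b=snap('scene','s6.png')
E
```

```text
time: 8.0
eef_pos: [0.4433, 0.1512, -0.0255]
eef_rot: [-0.001, -0.163, 0.987, -0.0]
wrist_force: [-0.2, 0.1, -0.1]
grip_width: 0.0733
grasp_force: 0.0
time: 8.4
eef_pos: [0.4437, 0.1518, -0.0243]
eef_rot: [-0.0, -0.163, 0.987, 0.0]
wrist_force: [-3.2, 0.4, 5.5]
grip_width: 0.0573
grasp_force: 53.4
time: 8.9
eef_pos: [0.4426, 0.1505, 0.0873]
eef_rot: [-0.001, -0.163, 0.987, -0.001]
wrist_force: [0.2, 0.2, -4.8]
grip_width: 0.0574
grasp_force: 55.6
t 8.9 pos [0.4426 0.1505 0.0873] yaw 108.8 shift [-0.1147 -0.4252 -0.0157] j7 1.52 zaxis [-0.002 -0.002 -1.   ]
turn [-5.000e-04  2.000e-04  2.086e-01]
```

Gripped at 57 mm and lifted cleanly. Next I move over the red tray.

```bash
python3 -m creep '[[0,0,0,-0.01,-0.037,0,0.5],[0,0,0,-0.022,-0.082,0,0.5],[0,0,0,-0.034,-0.126,0,0.5],[0,0,0,-0.046,-0.17,0,0.5],[0,0,0,-0.057,-0.21,0,0.5]]' && python3 -m creep '[[0,0,0.05,-0.012,-0.045,0,0.5],[0,0,0.1,-0.024,-0.09,0,0.5],[0,0,0.15,-0.036,-0.135,0,0.5],[0,0,0.2,-0.048,-0.18,0,0.5],[0,0,0.208,-0.057,-0.215,0,0.5]]'&& python3 -m creep '[[0,0,0,0,0,0,0.5],[0,0,0,0,0,0,0.5]]'
python3 - <<'E'
from h import *
go([.639,-.142,-.01],90);p=ctrl.camera_params('wrist');a=snap('wrist','w7.png')
print([proj('wrist',[.639+i*.062,-.142+j*.062,.016],p).round(0).tolist() for i,j in [(-1,-1),(-1,1),(1,-1),(1,1)]])
E
```

```text
time: 9.5
eef_pos: [0.5404, 0.005, 0.085]
eef_rot: [-0.001, -0.163, 0.987, -0.0]
wrist_force: [0.3, 0.3, -4.4]
grip_width: 0.0574
grasp_force: 55.8
time: 10.0
eef_pos: [0.639, -0.1435, 0.0843]
eef_rot: [-0.002, 0.001, 1.0, -0.001]
wrist_force: [0.3, -0.2, -4.9]
grip_width: 0.0575
grasp_force: 55.9
time: 10.2
eef_pos: [0.638, -0.1419, 0.0844]
eef_rot: [-0.002, 0.0, 1.0, -0.0]
wrist_force: [-0.5, 1.4, -5.6]
grip_width: 0.0574
grasp_force: 55.9
t 10.2 pos [ 0.638  -0.1419  0.0844] yaw 90.0 shift [-1.80e-03 -1.00e-04  1.18e-01] j7 1.97 zaxis [-0.004 -0.    -1.   ]
turn [ 0.     -0.     -0.0004]
[[211.0, 131.0], [435.0, 131.0], [225.0, 332.0], [421.0, 332.0]]
```

View pics/w7.png

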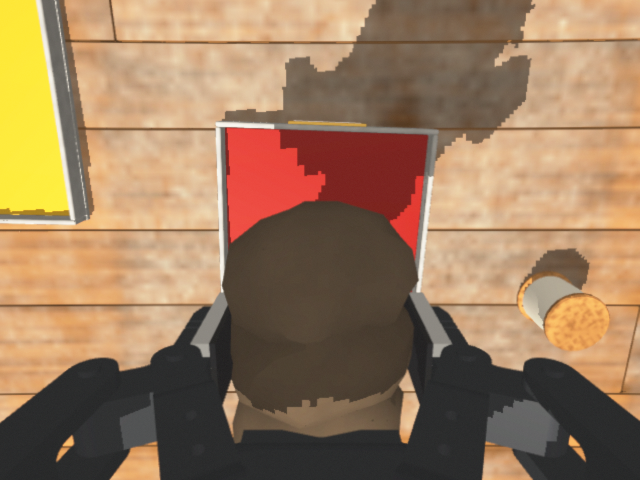

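The red tray's rim corners are at (217,124) and (437,131), so its centre is about (0.637,−0.140). The fossil is level and centred in the gripper. I'll lower it.

```bash
python3 -m creep '[[0,0,0,0.001,0.0015,0.04,0.5],[0,0,0,0.001,0.0015,0.08,0.5],[0,0,0,0.001,0.0015,0.11,0.5],[0,0,0,0.001,0.0015,0.12,0.5],[0,0,0,0.001,0.0015,0.126,0.5]]' && python3 -m creep '[[0,0,0,0,0,0,0.5],[0,0,0,0,0,0,0.5],[0,0,0,0,0,0,0.5]]'
```

```text
time: 10.75
eef_pos: [0.6381, -0.1383, -0.0148]
eef_rot: [-0.001, -0.001, 1.0, 0.0]
wrist_force: [0.4, 0.4, -6.2]
grip_width: 0.0576
grasp_force: 56.0
time: 11.05
eef_pos: [0.6401, -0.1401, -0.0121]
eef_rot: [0.001, -0.001, 1.0, -0.0]
wrist_force: [0.2, 0.3, -5.4]
grip_width: 0.0574
grasp_force: 55.9
```

```bash
python3 -m creep '[[0,0,0,0.003,0,0.003,0.5],[0,0,0,0.003,0,0.006,0.5],[0,0,0,0.003,0,0.006,0.5]]'; python3 -m creep '[[0,0,0,0,0,0.002,0.5],[0,0,0,0,0,0.002,0.5]]'
```

```text
time: 11.35
eef_pos: [0.6365, -0.1401, -0.0172]
eef_rot: [0.0, -0.0, 1.0, 0.0]
wrist_force: [-3.2, 0.3, 4.4]
grip_width: 0.0571
grasp_force: 57.2
time: 11.55
eef_pos: [0.6366, -0.1401, -0.0173]
eef_rot: [0.0, -0.0, 1.0, 0.001]
wrist_force: [-7.9, 2.0, 13.8]
grip_width: 0.0575
grasp_force: 58.4
```

Contact came at the expected height. I relieve the pressure, open only part way because of the tray walls, and rise.

```bash
python3 -m creep '[[0,0,0,0,0,-0.003,0.5],[0,0,0,0,0,-0.003,0.7],[0,0,0,0,0,-0.003,0.82],[0,0,0,0,0,-0.003,0.82],[0,0,0,0,0,-0.003,0.82]]' && python3 -m creep '[[0,0,0,0,0,-0.02,0.82],[0,0,0,0,0,-0.06,0.82],[0,0,0,0,0,-0.11,0.9],[0,0,0,0,0,-0.17,1],[0,0,0,0,0,-0.2,1]]'
python3 - <<'E'
from h import *
go([.359,-.322,.142],75);p=ctrl.camera_params('wrist');a=snap('wrist','w8.png')
E
```

```text
time: 12.05
eef_pos: [0.6369, -0.14, -0.0176]
eef_rot: [0.0, -0.001, 1.0, -0.0]
wrist_force: [-0.4, -0.1, 0.4]
grip_width: 0.0699
grasp_force: 0.0
time: 12.55
eef_pos: [0.6386, -0.141, 0.1484]
eef_rot: [0.004, -0.0, 1.0, -0.0]
wrist_force: [0.3, -0.3, 0.6]
grip_width: 0.0854
grasp_force: 0.0
t 12.55 pos [ 0.6386 -0.141   0.1484] yaw 90.0 shift [ 0.3497 -0.2259  0.0057] j7 1.94 zaxis [ 0.007 -0.001 -1.   ]
turn [0.0012 0.0002 0.1671]
```

View pics/w8.png

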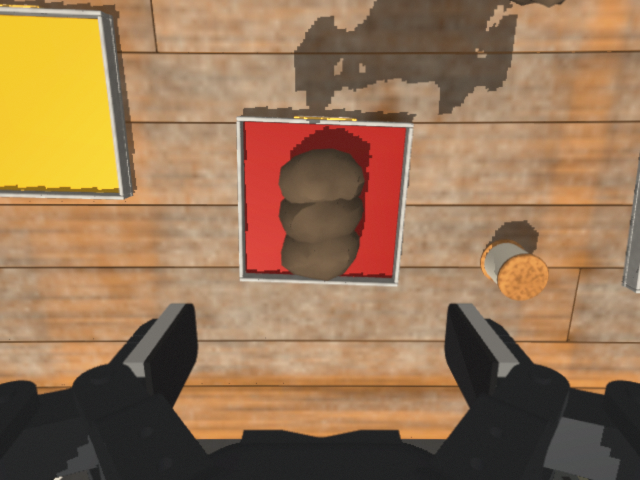

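The fossil stands in the red tray at (320,215), with rim corners (237,118), (413,123), (399,286), (241,281). I'll compute how well it is centred, allowing for parallax.

Run:
```python
from h import *
W=np.array([ray('wrist',*q,.016)[:2] for q in [(237,118),(413,123),(399,286),(241,281)]])
print('red',W.mean(0),np.linalg.norm(W-np.roll(W,1,0),axis=1),'fossil',ray('wrist',321,215,.034),ray('wrist',321,152,.04),ray('wrist',321,279,.03))
W=np.array([ray('wrist',*q,.016)[:2] for q in [(105,9),(131,197)]])
print('yellow edge',W, W.mean(0)+[0,-.062])
```

```text
red [ 0.638758   -0.14178047] [0.12369039 0.12346261 0.12445142 0.12466224] fossil [ 0.64042672 -0.14285536  0.034     ] [ 0.59593726 -0.14286384  0.04      ] [ 0.6909994 -0.142843   0.03     ]
yellow edge [[ 0.50794589 -0.28257951]
 [ 0.63150564 -0.28305223]] [ 0.56972577 -0.34481587]
```

```bash
python3 -m creep '[[0,0,0,0.04,-0.026,0,1],[0,0,0,0.08,-0.052,0,1],[0,0,0,0.12,-0.078,0,1],[0,0,0,0.16,-0.104,0,1],[0,0,0,0.19,-0.123,0,1]]' && python3 -m creep '[[0,0,0.04,0.04,-0.025,0,1],[0,0,0.08,0.08,-0.05,0,1],[0,0,0.12,0.12,-0.075,0.006,1],[0,0,0.16,0.16,-0.103,0.006,1],[0,0,0.167,0.16,-0.103,0.006,1]]' && python3 -m creep '[[0,0,0,0,0,0,1]]'
python3 - <<'E'
from h import *
go([.359,-.322,.142],75);p=ctrl.camera_params('wrist');a=snap('wrist','w9.png');print(proj('wrist',[.359,-.322,.017],p))
cv2.imwrite('pics/w9c.png',a)
E
```

```text
time: 13.1
eef_pos: [0.4824, -0.2405, 0.1431]
eef_rot: [0.0, 0.001, 1.0, 0.0]
wrist_force: [0.2, 0.5, 0.5]
grip_width: 0.0855
grasp_force: 0.0
time: 13.6
eef_pos: [0.3519, -0.3248, 0.1381]
eef_rot: [0.0, 0.135, 0.991, 0.0]
wrist_force: [-0.5, -0.6, 0.4]
grip_width: 0.0855
grasp_force: 0.0
time: 13.7
eef_pos: [0.3564, -0.3217, 0.1383]
eef_rot: [0.001, 0.131, 0.991, 0.001]
wrist_force: [0.6, 0.1, 0.3]
grip_width: 0.0853
grasp_force: 0.0
t 13.7 pos [ 0.3564 -0.3217  0.1383] yaw 74.9 shift [-0.0032  0.0004 -0.0047] j7 1.98 zaxis [ 0.002  0.001 -1.   ]
turn [-0.      0.     -0.0011]
[322.93288784 218.07483088]
```

View pics/w9.png

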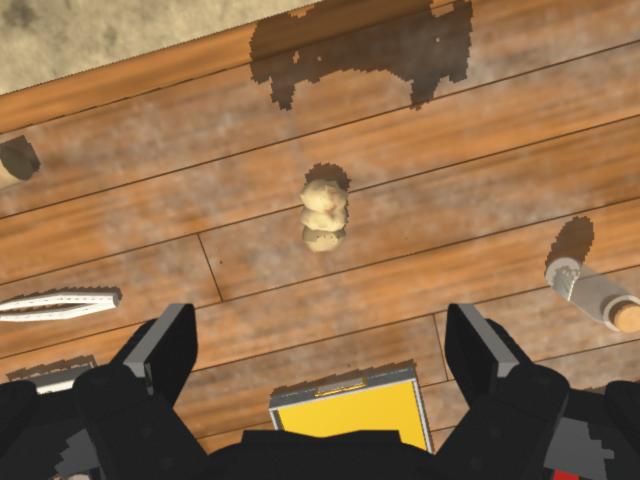

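The pale molar is at (324,215), its long axis vertical, as predicted. I'll descend to a reported z of −0.026 and grip.

```bash
python3 -m creep '[[0,0,0,-0.0015,0,0.055,1],[0,0,0,-0.0015,0,0.11,1],[0,0,0,-0.0015,0,0.16,1],[0,0,0,-0.0015,0,0.19,0.9],[0,0,0,-0.0015,0,0.205,0.7]]' 30 && python3 -m creep '[[0,0,0,0,0,0,0.5],[0,0,0,0,0,0,0.25],[0,0,0,0,0,0,0.25],[0,0,0,0,0,0,0.25],[0,0,0,0,0,0,0.25]]' && python3 -m creep '[[0,0,0,0,0,-0.01,0.25],[0,0,0,0,0,-0.04,0.25],[0,0,0,0,0,-0.08,0.25],[0,0,0,0,0,-0.13,0.25],[0,0,0,0,0,-0.17,0.25]]'
python3 - <<'E'
from h import *
go([.5566,.3529,.11],10)
go([.5566,.3529,.11],100)
E
```

```text
time: 14.25
eef_pos: [0.3574, -0.3195, -0.0289]
eef_rot: [-0.002, 0.129, 0.992, 0.0]
wrist_force: [-0.1, 0.8, 0.9]
grip_width: 0.0639
grasp_force: 0.0
time: 14.75
eef_pos: [0.3591, -0.3218, -0.0254]
eef_rot: [0.001, 0.13, 0.992, -0.0]
wrist_force: [0.6, 0.5, 3.7]
grip_width: 0.0322
grasp_force: 30.1
time: 15.25
eef_pos: [0.3576, -0.3219, 0.1117]
eef_rot: [0.001, 0.131, 0.991, -0.0]
wrist_force: [0.7, 0.1, -1.2]
grip_width: 0.0322
grasp_force: 30.0
t 15.25 pos [ 0.3576 -0.3219  0.1117] yaw 75.0 shift [-0.0215  0.8792  0.0021] j7 2.01 zaxis [ 0.001 -0.    -1.   ]
turn [9.000e-04 1.000e-04 7.219e-01]
t 15.25 pos [ 0.3576 -0.3219  0.1117] yaw 75.0 shift [-0.0215  0.8792  0.0021] j7 2.01 zaxis [ 0.001 -0.    -1.   ]
turn [-0.0003 -0.     -0.2781]
```

```bash
python3 -m creep '[[0,0,0,-0.006,0.04,0,0.25],[0,0,0,-0.015,0.09,0,0.25],[0,0,0,-0.022,0.14,0,0.25],[0,0,0,-0.029,0.19,0,0.25],[0,0,0,-0.034,0.235,0,0.25]]' && python3 -m creep '[[0,0,0,-0.008,0.05,0,0.25],[0,0,0,-0.016,0.1,0,0.25],[0,0,0,-0.024,0.15,0,0.25],[0,0,0,-0.034,0.2,0,0.25],[0,0,0,-0.03,0.24,0,0.25]]' && python3 -m creep '[[0,0,0,0.005,0.05,0,0.25],[0,0,0,0.01,0.1,0,0.25],[0,0,0,0.015,0.15,0,0.25],[0,0,0,0.02,0.2,0,0.25],[0,0,0,0.023,0.24,0,0.25]]' && python3 -m creep '[[0,0,-0.07,0.005,0.05,0,0.25],[0,0,-0.14,0.01,0.1,0,0.25],[0,0,-0.21,0.015,0.14,0,0.25],[0,0,-0.278,0.02,0.164,0,0.25],[0,0,-0.278,0.02,0.164,0,0.25]]' && python3 -m creep '[[0,0,-0.00,0,0,0,0.25],[0,0,0,0,0,0,0.25]]'
python3 - <<'E'
from h import *
go([.5566,.3529,-.018],100);p=ctrl.camera_params('wrist');snap('wrist','w10.png')
c,s=np.cos(np.radians(9.7)),np.sin(np.radians(9.7))
print([proj('wrist',[.5566+.062*(c*i-s*j),.3529+.062*(s*i+c*j),.016],p).round(0).tolist() for i,j in [(-1,-1),(-1,1),(1,-1),(1,1)]])
E
```

```text
time: 15.75
eef_pos: [0.4332, -0.145, 0.1102]
eef_rot: [0.001, 0.13, 0.992, 0.0]
wrist_force: [-0.0, -0.3, -1.0]
grip_width: 0.0322
grasp_force: 30.0
time: 16.25
eef_pos: [0.5068, 0.0345, 0.1102]
eef_rot: [0.001, 0.13, 0.992, 0.0]
wrist_force: [0.5, -0.5, -0.9]
grip_width: 0.0319
grasp_force: 30.0
time: 16.75
eef_pos: [0.537, 0.2254, 0.1101]
eef_rot: [0.0, 0.129, 0.992, 0.0]
wrist_force: [0.9, -0.9, -0.8]
grip_width: 0.0324
grasp_force: 30.0
time: 17.25
eef_pos: [0.5542, 0.3579, 0.1095]
eef_rot: [-0.0, -0.091, 0.996, 0.001]
wrist_force: [0.3, 0.6, -1.3]
grip_width: 0.0323
grasp_force: 30.0
time: 17.45
eef_pos: [0.5562, 0.3514, 0.1098]
eef_rot: [0.0, -0.086, 0.996, -0.001]
wrist_force: [-0.9, 0.5, -0.7]
grip_width: 0.0319
grasp_force: 30.0
t 17.45 pos [0.5562 0.3514 0.1098] yaw 99.9 shift [-0.0008  0.0019  0.1597] j7 1.23 zaxis [ 0.    -0.001 -1.   ]
turn [-0.     -0.     -0.0016]
[[224.0, 128.0], [427.0, 129.0], [235.0, 313.0], [414.0, 313.0]]
```

View pics/w10.png

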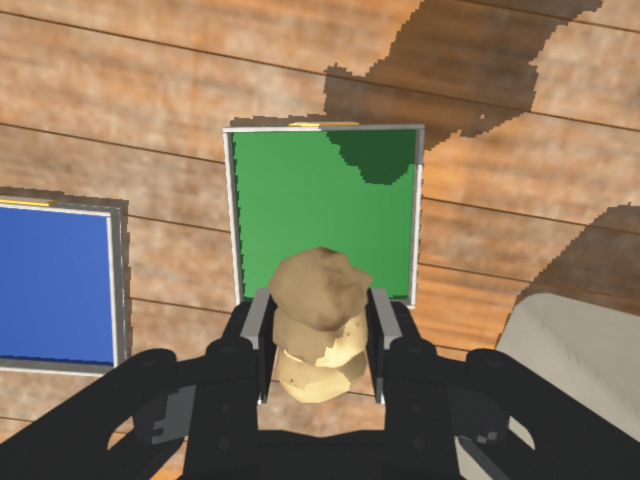

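The green tray's rim corners at (224,130), (424,124), (414,306), (238,306) match the prediction within about 2 mm. I'll lower the pale molar.

```bash
python3 -m creep '[[0,0,0,0.001,0.0015,0.05,0.25],[0,0,0,0.001,0.0015,0.1,0.25],[0,0,0,0.001,0.0015,0.14,0.25],[0,0,0,0.001,0.0015,0.153,0.25],[0,0,0,0.001,0.0015,0.156,0.25]]' && python3 -m creep '[[0,0,0,0,0,0,0.25],[0,0,0,0,0,0,0.25],[0,0,0,0,0,0.003,0.25],[0,0,0,0,0,0.003,0.25]]'
```

```text
time: 18.0
eef_pos: [0.5542, 0.3532, -0.0162]
eef_rot: [-0.001, -0.087, 0.996, -0.001]
wrist_force: [0.4, -0.7, -0.1]
grip_width: 0.0317
grasp_force: 30.0
time: 18.4
eef_pos: [0.5551, 0.3551, -0.0167]
eef_rot: [0.001, -0.088, 0.996, 0.0]
wrist_force: [0.2, -0.3, -1.4]
grip_width: 0.0319
grasp_force: 30.0
```

```bash
python3 -m creep '[[0,0,0,0,-0.0025,0.001,0.25],[0,0,0,0,-0.0025,0.002,0.25],[0,0,0,0,-0.0025,0.002,0.25]]' && python3 -m creep '[[0,0,0,0,0,0,0.4],[0,0,0,0,0,0,0.6],[0,0,0,0,0,0,0.6],[0,0,0,0,0,0,0.6]]' && python3 -m creep '[[0,0,0,0,0,-0.02,0.6],[0,0,0,0,0,-0.06,0.6],[0,0,0,0,0,-0.11,0.9],[0,0,0,0,0,-0.17,1],[0,0,0,0,0,-0.2,1]]'
python3 - <<'E'
from h import *
a=snap('wrist','w11.png');go([.4564,-.1555,.142],70)
b=cv2.imread('pics/top0.png')
cv2.imwrite('pics/m11.png',a[60:360,120:520])
E
```

```text
time: 18.7
eef_pos: [0.5552, 0.3527, -0.0183]
eef_rot: [0.0, -0.088, 0.996, 0.0]
wrist_force: [-1.7, -1.3, 4.7]
grip_width: 0.0322
grasp_force: 30.4
time: 19.1
eef_pos: [0.5549, 0.3527, -0.0195]
eef_rot: [-0.0, -0.088, 0.996, -0.0]
wrist_force: [-0.8, -0.1, -0.4]
grip_width: 0.0514
grasp_force: 0.0
time: 19.6
eef_pos: [0.5571, 0.3538, 0.1472]
eef_rot: [0.003, -0.088, 0.996, 0.002]
wrist_force: [0.5, 1.2, -0.8]
grip_width: 0.0856
grasp_force: 0.0
t 19.65 pos [0.5586 0.3548 0.1505] yaw 100.0 shift [ 0.2371 -0.6059  0.0045] j7 1.22 zaxis [ 0.01   0.008 -1.   ]
turn [ 0.0038 -0.0019  0.3338]
```

View pics/m11.png

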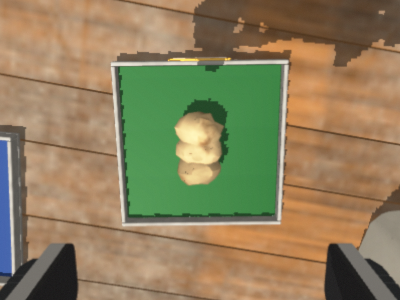

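The pale molar is centred in the green tray, crop (198,148) against rim 112–289 by 63–223. Now to the vial.

```bash
python3 -m creep '[[0,0,0,0.016,-0.04,0,1],[0,0,0,0.038,-0.095,0,1],[0,0,0,0.06,-0.15,0,1],[0,0,0,0.082,-0.205,0,1],[0,0,0,0.1,-0.255,0,1]]' && python3 -m creep '[[0,0,0,0.02,-0.051,0,1],[0,0,0,0.04,-0.102,0,1],[0,0,0,0.06,-0.153,0,1],[0,0,0,0.08,-0.204,0,1],[0,0,0,0.1,-0.255,0,1]]' && python3 -m creep '[[0,0,0.08,0.018,-0.045,0,1],[0,0,0.16,0.037,-0.09,0,1],[0,0,0.22,0.037,-0.096,0.006,1],[0,0,0.22,0.037,-0.096,0.006,1],[0,0,0.22,0.037,-0.096,0.006,1]]'
python3 - <<'E'
from h import *
go([.4564,-.1555,-.001],80);p=ctrl.camera_params('wrist');a=snap('wrist','w12.png');print([proj('wrist',[.4564,-.1555,z],p).round(0) for z in (0,.07,.078)])
cv2.imwrite('pics/m12.png',a[100:400,170:470])
E
```

```text
time: 20.15
eef_pos: [0.5113, 0.1355, 0.1416]
eef_rot: [0.0, -0.087, 0.996, 0.0]
wrist_force: [0.6, -0.6, 0.3]
grip_width: 0.0854
grasp_force: 0.0
time: 20.65
eef_pos: [0.4683, -0.0786, 0.1417]
eef_rot: [0.001, -0.088, 0.996, 0.0]
wrist_force: [1.0, 0.6, -0.4]
grip_width: 0.0849
grasp_force: 0.0
time: 21.15
eef_pos: [0.4532, -0.157, 0.1363]
eef_rot: [0.0, 0.084, 0.997, 0.0]
wrist_force: [-1.0, 1.2, -0.1]
grip_width: 0.0855
grasp_force: 0.0
t 21.15 pos [ 0.4532 -0.157   0.1363] yaw 80.4 shift [-0.0036  0.0024  0.1717] j7 1.68 zaxis [ 0.001  0.001 -1.   ]
turn [ 0.     -0.      0.0046]
[array([325., 214.]), array([326., 242.]), array([327., 246.])]
```

View pics/m12.png

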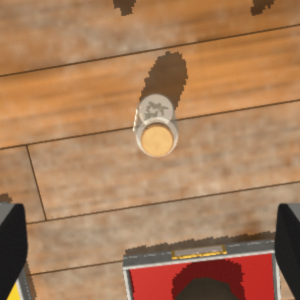

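The cork is at (327,240) and the base at (326,208), so the vial stands about 3 mm nearer than estimated, at (0.453,−0.155). I'll descend and grip gently.

```bash
python3 -m creep '[[0,0,0,0,0.002,0.05,1],[0,0,0,0,0.002,0.1,1],[0,0,0,0,0.002,0.14,1],[0,0,0,0,0.002,0.165,1],[0,0,0,0,0.002,0.172,0.8]]' 22 && python3 -m creep '[[0,0,0,0,0,0,0.6],[0,0,0,0,0,0,0.4],[0,0,0,0,0,0,0.25],[0,0,0,0,0,0,0.2],[0,0,0,0,0,0,0.2]]' && python3 -m creep '[[0,0,0,0,0,0,0.2],[0,0,0,0,0,-0.02,0.2],[0,0,0,0,0,-0.05,0.2],[0,0,0,0,0,-0.09,0.2],[0,0,0,0,0,-0.13,0.2]]'
python3 - <<'E'
from h import *
go([.639,.1593,.1],94)
E
```

```text
time: 21.7
eef_pos: [0.4516, -0.1544, -0.0038]
eef_rot: [-0.002, 0.083, 0.997, 0.0]
wrist_force: [0.3, 0.3, -0.9]
grip_width: 0.0734
grasp_force: 0.0
time: 22.2
eef_pos: [0.4547, -0.1561, -0.0003]
eef_rot: [0.001, 0.085, 0.996, 0.0]
wrist_force: [-0.6, 1.0, 7.1]
grip_width: 0.0269
grasp_force: 24.7
time: 22.7
eef_pos: [0.4527, -0.1562, 0.1034]
eef_rot: [-0.0, 0.085, 0.996, 0.0]
wrist_force: [0.6, 0.5, 0.4]
grip_width: 0.0268
grasp_force: 24.1
t 22.7 pos [ 0.4527 -0.1562  0.1034] yaw 80.2 shift [-0.1626  0.4282  0.0042] j7 1.7 zaxis [-0.  0. -1.]
turn [ 1.000e-04 -0.000e+00 -1.529e-01]
```

```bash
python3 -m creep '[[0,0,0,-0.012,0.032,0,0.2],[0,0,0,-0.027,0.072,0,0.2],[0,0,0,-0.044,0.115,0,0.2],[0,0,0,-0.061,0.16,0,0.2],[0,0,0,-0.078,0.205,0,0.2]]' && python3 -m creep '[[0,0,-0.03,-0.017,0.045,0,0.2],[0,0,-0.06,-0.034,0.09,0,0.2],[0,0,-0.1,-0.051,0.135,0,0.2],[0,0,-0.14,-0.07,0.185,0,0.2],[0,0,-0.153,-0.0846,0.223,0,0.2]]' && python3 -m creep '[[0,0,0,0,0,0,0.2],[0,0,0,0,0,0,0.2]]'
python3 - <<'E'
from h import *
go([.639,.1593,.01],94);p=ctrl.camera_params('wrist');snap('wrist','w13.png')
c,s=np.cos(np.radians(4.5)),np.sin(np.radians(4.5))
print([proj('wrist',[.639+.062*(c*i-s*j),.1593+.062*(s*i+c*j),.016],p).round(0).tolist() for i,j in [(-1,-1),(-1,1),(1,-1),(1,1)]])
E
```

```text
time: 23.2
eef_pos: [0.5431, -0.0038, 0.1027]
eef_rot: [0.0, 0.085, 0.996, 0.0]
wrist_force: [0.8, -0.3, 0.6]
grip_width: 0.0269
grasp_force: 24.1
time: 23.7
eef_pos: [0.64, 0.1624, 0.1023]
eef_rot: [0.0, -0.037, 0.999, 0.001]
wrist_force: [0.1, -0.5, -0.1]
grip_width: 0.0268
grasp_force: 24.1
time: 23.9
eef_pos: [0.6391, 0.1596, 0.1019]
eef_rot: [-0.0, -0.036, 0.999, -0.0]
wrist_force: [0.2, -1.3, 0.1]
grip_width: 0.0269
grasp_force: 24.1
t 23.9 pos [0.6391 0.1596 0.1019] yaw 94.1 shift [ 1.000e-04 -3.000e-04  1.148e-01] j7 1.49 zaxis [-0.001 -0.001 -1.   ]
turn [-0.      0.      0.0012]
[[217.0, 129.0], [427.0, 127.0], [231.0, 318.0], [415.0, 317.0]]
```

View pics/w13.png

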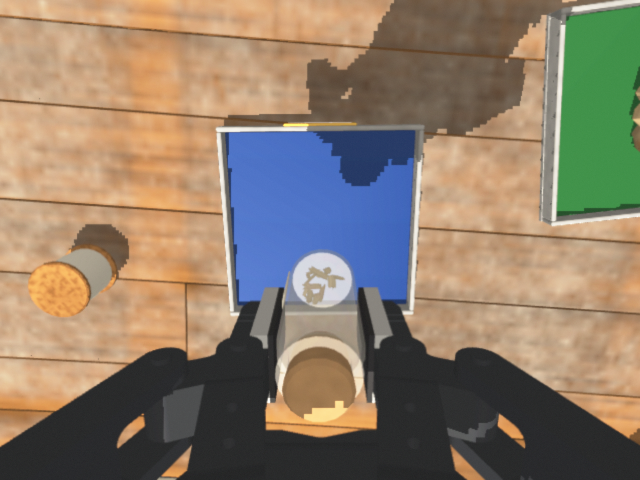

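That was my 15th viewed picture, one over the limit of 14, so I'll view no more and check by image code and state only. The blue tray's corners (217,129), (424,126), (412,314), (231,314) match the prediction within about 1 mm, and the vial hangs upright. I'll lower it.

```bash
python3 -m creep '[[0,0,0,0.001,-0.001,0.04,0.2],[0,0,0,0.001,-0.001,0.075,0.2],[0,0,0,0.001,-0.001,0.1,0.2],[0,0,0,0.001,-0.001,0.112,0.2],[0,0,0,0.001,-0.001,0.115,0.2]]' && python3 -m creep '[[0,0,0,0,0,0,0.2],[0,0,0,0,0,0,0.2]]'
```

```text
time: 24.45
eef_pos: [0.6378, 0.1568, 0.0096]
eef_rot: [-0.001, -0.034, 0.999, -0.0]
wrist_force: [-0.1, 0.8, 0.4]
grip_width: 0.027
grasp_force: 24.1
time: 24.65
eef_pos: [0.6397, 0.1584, 0.0119]
eef_rot: [0.001, -0.035, 0.999, 0.0]
wrist_force: [-0.0, -0.7, -0.4]
grip_width: 0.027
grasp_force: 24.1
```

```bash
python3 -m creep '[[0,0,0,0.001,0,0.003,0.2],[0,0,0,0.001,0,0.005,0.2],[0,0,0,0.001,0,0.005,0.2]]'; python3 -m creep '[[0,0,0,0,0,0.002,0.2],[0,0,0,0,0,0.002,0.2]]'
```

```text
time: 24.95
eef_pos: [0.6382, 0.1586, 0.0068]
eef_rot: [0.0, -0.035, 0.999, 0.0]
wrist_force: [0.4, 0.5, 0.7]
grip_width: 0.0269
grasp_force: 24.2
time: 25.15
eef_pos: [0.6384, 0.1587, 0.0067]
eef_rot: [0.0, -0.035, 0.999, 0.0]
wrist_force: [-3.0, -0.1, 9.9]
grip_width: 0.0268
grasp_force: 24.8
```

Contact is at the expected height. I release the vial and go on toward the canister at (0.3775,0.2938).

```bash
python3 -m creep '[[0,0,0,0,0,-0.002,0.2],[0,0,0,0,0,-0.002,0.35],[0,0,0,0,0,-0.002,0.5],[0,0,0,0,0,-0.002,0.6],[0,0,0,0,0,-0.002,0.6]]' && python3 -m creep '[[0,0,0,0,0,-0.02,0.6],[0,0,0,0,0,-0.06,0.6],[0,0,0,0,0,-0.1,0.7],[0,0,0,0,0,-0.14,1],[0,0,0,0,0,-0.17,1]]'
python3 - <<'E'
from h import *
p=ctrl.camera_params('wrist');im=snap('wrist','w14.png');go([.3775,.2938,.142],110)
b=ctrl.get_image('top');cv2.imwrite('pics/t14.png',b)
hsv=cv2.cvtColor(im,cv2.COLOR_BGR2HSV)
m=cv2.inRange(hsv,(5,60,60),(25,255,255))
# cork inside blue tray: search near predicted
q=proj('wrist',[.638,.1588,.085],p).astype(int);print('pred cork',q)
k=np.zeros_like(m);k[q[1]-25:q[1]+25,q[0]-25:q[0]+25]=1
n,l,st,ce=cv2.connectedComponentsWithStats(m*k)
i=1+np.argmax(st[1:,4]);print(st[i],ce[i],ray('wrist',*ce[i],.085,p))
E
```

```text
time: 25.65
eef_pos: [0.6377, 0.1584, 0.006]
eef_rot: [-0.0, -0.035, 0.999, -0.0]
wrist_force: [-0.3, 0.3, 1.1]
grip_width: 0.0512
grasp_force: 0.0
time: 26.15
eef_pos: [0.6389, 0.1584, 0.1462]
eef_rot: [0.002, -0.035, 0.999, 0.001]
wrist_force: [0.2, 0.5, -0.1]
grip_width: 0.085
grasp_force: 0.0
t 26.2 pos [0.6411 0.1589 0.1505] yaw 94.0 shift [0.317  0.1913 0.0081] j7 1.48 zaxis [ 0.009  0.003 -1.   ]
turn [-0.0017  0.0005 -0.1777]
pred cork [323 238]
[305 215  34  36 898] [321.78953229 233.22048998] [0.63489057 0.15742839 0.085     ]
```

```bash
python3 -m creep '[[0,0,0,0.03,0.018,0,1],[0,0,0,0.07,0.042,0,1],[0,0,0,0.11,0.066,0,1],[0,0,0,0.15,0.09,0,1],[0,0,0,0.18,0.109,0,1]]' && python3 -m creep '[[0,0,-0.05,0.04,0.024,0,1],[0,0,-0.1,0.08,0.048,0,1],[0,0,-0.15,0.11,0.066,0,1],[0,0,-0.178,0.137,0.082,0,1],[0,0,-0.178,0.137,0.082,0,1]]' && python3 -m creep '[[0,0,0,0,0,0,1],[0,0,0,0,0,0,1]]'
python3 - <<'E'
from h import *
p=ctrl.camera_params('wrist');im=snap('wrist','w15.png')
hsv=cv2.cvtColor(im,cv2.COLOR_BGR2HSV)
m=cv2.inRange(hsv,(10,10,170),(35,110,255))
q=proj('wrist',[.3775,.2938,.052],p).astype(int);print('pred lid',q)
k=np.zeros_like(m);k[q[1]-35:q[1]+35,q[0]-35:q[0]+35]=1
n,l,st,ce=cv2.connectedComponentsWithStats(m*k)
i=1+np.argmax(st[1:,4]);P=ray('wrist',*ce[i],.052,p);print(st[i],ce[i],P)
go([P[0],P[1],-.012],110)
E
```

```text
time: 26.75
eef_pos: [0.4856, 0.2363, 0.1423]
eef_rot: [-0.001, -0.036, 0.999, 0.0]
wrist_force: [0.3, 0.4, 0.2]
grip_width: 0.0856
grasp_force: 0.0
time: 27.25
eef_pos: [0.371, 0.2951, 0.1423]
eef_rot: [-0.0, -0.177, 0.984, 0.0]
wrist_force: [0.3, 0.1, -0.5]
grip_width: 0.0851
grasp_force: 0.0
time: 27.45
eef_pos: [0.3753, 0.2923, 0.1425]
eef_rot: [0.0, -0.173, 0.985, -0.0]
wrist_force: [0.8, 0.1, 0.4]
grip_width: 0.0854
grasp_force: 0.0
pred lid [323 231]
[ 299  205   53   51 2135] [325.34004684 230.15362998] [0.37638082 0.29457125 0.052     ]
t 27.5 pos [0.3753 0.2923 0.1424] yaw 109.9 shift [-0.0022  0.0023  0.193 ] j7 1.2 zaxis [ 0.001 -0.    -1.   ]
turn [-0.    -0.    -0.001]
```

```bash
python3 -m creep '[[0,0,0,-0.001,0.0025,0.055,1],[0,0,0,-0.001,0.0025,0.11,1],[0,0,0,-0.001,0.0025,0.155,1],[0,0,0,-0.001,0.0025,0.185,1],[0,0,0,-0.001,0.0025,0.192,0.8]]' 22 && python3 -m creep '[[0,0,0,0,0,0,0.6],[0,0,0,0,0,0,0.4],[0,0,0,0,0,0,0.3],[0,0,0,0,0,0,0.3],[0,0,0,0,0,0,0.3]]' && python3 -m creep '[[0,0,0,0,0,0,0.3],[0,0,0,0,0,-0.02,0.3],[0,0,0,0,0,-0.06,0.3],[0,0,0,0,0,-0.11,0.3],[0,0,0,0,0,-0.15,0.3]]'
python3 - <<'E'
from h import *
go([.5,0,.11],90);go([.569,-.347,.11],90)
E
```

```text
time: 28.0
eef_pos: [0.3732, 0.2925, -0.0141]
eef_rot: [-0.002, -0.173, 0.985, -0.002]
wrist_force: [1.5, 0.3, 0.6]
grip_width: 0.0731
grasp_force: 0.0
time: 28.5
eef_pos: [0.3757, 0.2961, -0.0096]
eef_rot: [0.001, -0.174, 0.985, 0.001]
wrist_force: [0.4, -1.6, 6.4]
grip_width: 0.0323
grasp_force: 22.3
time: 29.0
eef_pos: [0.3744, 0.2955, 0.1111]
eef_rot: [0.001, -0.174, 0.985, 0.001]
wrist_force: [-0.1, 0.3, -0.2]
grip_width: 0.0327
grasp_force: 22.0
t 29.0 pos [0.3744 0.2955 0.1111] yaw 110.0 shift [-0.0208 -0.4009  0.001 ] j7 1.2 zaxis [ 0.001  0.002 -1.   ]
turn [ 0.0004 -0.0003  0.2228]
t 29.0 pos [0.3744 0.2955 0.1111] yaw 110.0 shift [ 4.690e-02 -8.379e-01  4.000e-04] j7 1.2 zaxis [ 0.001  0.002 -1.   ]
turn [ 0.0004 -0.0003  0.2228]
```

```bash
python3 -m creep '[[0,0,0,-0.003,-0.03,0,0.3],[0,0,0,-0.006,-0.07,0,0.3],[0,0,0,-0.009,-0.115,0,0.3],[0,0,0,-0.011,-0.16,0,0.3],[0,0,0,-0.012,-0.2,0,0.3]]' && python3 -m creep '[[0,0,0,-0.002,-0.045,0,0.3],[0,0,0,-0.004,-0.09,0,0.3],[0,0,0,-0.006,-0.135,0,0.3],[0,0,0,-0.005,-0.18,0,0.3],[0,0,0,-0.002,-0.22,0,0.3]]' && python3 -m creep '[[0,0,0,0.007,-0.045,0,0.3],[0,0,0,0.014,-0.09,0,0.3],[0,0,0,0.021,-0.135,0,0.3],[0,0,0,0.028,-0.18,0,0.3],[0,0,0,0.034,-0.22,0,0.3]]' && python3 -m creep '[[0,0,0.06,0.006,-0.045,0,0.3],[0,0,0.12,0.012,-0.09,0,0.3],[0,0,0.18,0.018,-0.135,0,0.3],[0,0,0.222,0.024,-0.18,0,0.3],[0,0,0.222,0.027,-0.198,0,0.3]]' && python3 -m creep '[[0,0,0,0,0,0,0.3],[0,0,0,0,0,0,0.3]]'
python3 - <<'E'
from h import *
p=ctrl.camera_params('wrist');im=snap('wrist','w16.png');go([.569,-.347,.001],90)
print('pred',[proj('wrist',[.569+.062*i,-.347+.062*j,.016],p).round(0).tolist() for i,j in [(-1,-1),(-1,1),(1,-1),(1,1)]])
hsv=cv2.cvtColor(im,cv2.COLOR_BGR2HSV);m=cv2.inRange(hsv,(18,150,60),(34,255,255));m[:, :150]=0
c=max(cv2.findContours(m[:250],0,2)[0],key=cv2.contourArea);print('lining',cv2.boundingRect(c),'pred',[proj('wrist',[.569+.059*i,-.347+.059*j,.007],p).round(0).tolist() for i,j in [(-1,-1),(-1,1),(1,-1),(1,1)]])
for v in (150,200,240): u=np.flatnonzero(m[v]);print(v,u.min(),u.max())
u=m[:,260];print('col260',np.flatnonzero(u)[[0,-1]])
E
```

```text
time: 29.5
eef_pos: [0.4387, 0.1467, 0.1093]
eef_rot: [0.001, -0.174, 0.985, 0.0]
wrist_force: [0.5, 1.1, 0.2]
grip_width: 0.0328
grasp_force: 22.0
time: 30.0
eef_pos: [0.5006, -0.0182, 0.1093]
eef_rot: [0.001, -0.174, 0.985, 0.0]
wrist_force: [0.4, 0.3, -0.9]
grip_width: 0.0326
grasp_force: 22.0
time: 30.5
eef_pos: [0.535, -0.1929, 0.1092]
eef_rot: [0.001, -0.174, 0.985, 0.0]
wrist_force: [0.1, 1.2, -0.3]
grip_width: 0.0328
grasp_force: 22.0
time: 31.0
eef_pos: [0.5682, -0.3515, 0.1089]
eef_rot: [-0.0, 0.002, 1.0, -0.001]
wrist_force: [-0.8, -0.3, -0.1]
grip_width: 0.0326
grasp_force: 22.0
time: 31.2
eef_pos: [0.5687, -0.3467, 0.1086]
eef_rot: [-0.0, -0.001, 1.0, 0.001]
wrist_force: [-0.1, -0.3, 0.2]
grip_width: 0.0324
grasp_force: 22.0
t 31.25 pos [ 0.5691 -0.3458  0.1086] yaw 90.1 shift [ 1.000e-04 -1.700e-03  1.345e-01] j7 2.36 zaxis [ 0.     0.002 -1.   ]
turn [ 0.     -0.      0.0017]
pred [[220.0, 128.0], [425.0, 128.0], [232.0, 313.0], [412.0, 313.0]]
lining (231, 129, 185, 121) pred [[229.0, 132.0], [416.0, 132.0], [239.0, 303.0], [405.0, 303.0]]
150 232 414
200 234 410
240 235 407
col260 [129 287]
```

The yellow lining edges match the prediction within about 2 mm. I'll lower the canister.

```bash
python3 -m creep '[[0,0,0,0.001,-0.001,0.04,0.3],[0,0,0,0.001,-0.001,0.08,0.3],[0,0,0,0.001,-0.001,0.115,0.3],[0,0,0,0.001,-0.001,0.13,0.3],[0,0,0,0.001,-0.001,0.1335,0.3]]' && python3 -m creep '[[0,0,0,0,0,0,0.3],[0,0,0,0,0,0,0.3],[0,0,0,0,0,0.003,0.3],[0,0,0,0,0,0.003,0.3]]'
```

```text
time: 31.75
eef_pos: [0.5676, -0.3461, 0.0006]
eef_rot: [-0.001, -0.002, 1.0, 0.001]
wrist_force: [0.6, -0.3, 0.4]
grip_width: 0.0326
grasp_force: 22.0
time: 32.15
eef_pos: [0.5683, -0.3485, 0.0002]
eef_rot: [0.001, -0.001, 1.0, -0.0]
wrist_force: [-0.3, -0.0, -0.1]
grip_width: 0.033
grasp_force: 22.0
```

```bash
python3 -m creep '[[0,0,0,0,0.001,0.002,0.3],[0,0,0,0,0.001,0.004,0.3],[0,0,0,0,0.001,0.004,0.3]]';  python3 -m creep '[[0,0,0,0,0,0.001,0.3],[0,0,0,0,0,0.001,0.3]]'
```

```text
time: 32.45
eef_pos: [0.5683, -0.3476, -0.0025]
eef_rot: [0.0, -0.001, 1.0, 0.0]
wrist_force: [-1.1, 1.8, 6.1]
grip_width: 0.0324
grasp_force: 22.4
time: 32.65
eef_pos: [0.5684, -0.3477, -0.0025]
eef_rot: [0.001, -0.001, 1.0, 0.0]
wrist_force: [-2.3, 2.9, 10.4]
grip_width: 0.033
grasp_force: 22.7
```

```bash
python3 -m creep '[[0,0,0,0,0,-0.002,0.3],[0,0,0,0,0,-0.002,0.45],[0,0,0,0,0,-0.002,0.6],[0,0,0,0,0,-0.002,0.65],[0,0,0,0,0,-0.002,0.65]]' && python3 -m creep '[[0,0,0,0,0,-0.02,0.65],[0,0,0,0,0,-0.06,0.65],[0,0,0,0,0,-0.1,0.7],[0,0,0,0,0,-0.15,1],[0,0,0,0,0,-0.18,1]]' && python3 -m creep '[[0,0,0,0,0,0,1],[0,0,0,0,0,0,1]]'
python3 - <<'E'
from h import *
p=ctrl.camera_params('wrist');im=snap('wrist','w17.png')
hsv=cv2.cvtColor(im,cv2.COLOR_BGR2HSV)
m=cv2.inRange(hsv,(10,10,150),(40,110,255))
q=proj('wrist',[.5684,-.3477,.059],p).astype(int)
k=np.zeros_like(m);k[q[1]-35:q[1]+35,q[0]-35:q[0]+35]=1
n,l,st,ce=cv2.connectedComponentsWithStats(m*k)
i=1+np.argmax(st[1:,4]);print('lid',q,st[i],ce[i],ray('wrist',*ce[i],.059,p))
a=cv2.imread('pics/top0.png');b=ctrl.get_image('top')
d=cv2.absdiff(a,b).max(2)
for n,(u,v) in dict(fossil_old=(265,271),stone=(326,257),spool=(321,183),purple=(320,309),turq=(254,322),red=(374,199),green=(192,230),blue=(264,199),canold=(208,298)).items():
    print(n,(d[v-14:v+15,u-14:u+15]>40).sum())
# non-lining blobs in the trays from top
h=cv2.cvtColor(b,cv2.COLOR_BGR2HSV)
for n,lo,hi,(u,v),z in [('red',(0,170,50),(6,255,255),(374,199),.035),('green',(50,120,20),(80,255,255),(192,230),.025),('blue',(105,140,30),(125,255,255),(264,199),.06)]:
    w=18;m=255-cv2.inRange(h,lo,hi)[v-w:v+w,u-w:u+w]
    nn,l,st,ce=cv2.connectedComponentsWithStats(m);i=1+np.argmax(st[1:,4]);print(n,st[i],ray('top',*(ce[i]+[u-w,v-w]),z))
print(ctrl.read_state()['wrist_force'])
E
```

```text
time: 33.15
eef_pos: [0.5678, -0.3474, -0.0032]
eef_rot: [-0.0, -0.001, 1.0, 0.0]
wrist_force: [-0.3, -0.2, 0.1]
grip_width: 0.0559
grasp_force: 0.0
time: 33.65
eef_pos: [0.5688, -0.3488, 0.1458]
eef_rot: [0.002, -0.0, 1.0, -0.001]
wrist_force: [0.5, -0.5, 0.5]
grip_width: 0.0849
grasp_force: 0.0
time: 33.85
eef_pos: [0.5682, -0.3477, 0.1423]
eef_rot: [0.001, -0.001, 1.0, -0.0]
wrist_force: [0.1, 0.3, 0.9]
grip_width: 0.0853
grasp_force: 0.0
lid [323 229] [ 294  205   54   52 2199] [320.45929968 230.40063665] [ 0.5687291 -0.3493235  0.059    ]
fossil_old 645
stone 0
spool 0
purple 0
turq 0
red 654
green 240
blue 258
canold 269
red [  5   0  31  36 846] [ 0.63274509 -0.14024242  0.035     ]
green [  3   0  33  36 554] [0.54914518 0.34338025 0.025     ]
blue [  8   6  17  28 310] [0.62324705 0.15738855 0.06      ]
[ 0.15759677  0.31966243 -0.28346225]
```

The canister lid is round and centred in its tray, the vial's cork was found upright and centred, and the stone, spool and look-alikes show no pixel change.

```bash
python3 -c "from station import ctrl; print(ctrl.job_done())"
```

```text
the job is handed in; nothing more can be done
None
```

All four specimens are upright near the middle of their own trays, by my measurements within about 4 mm, at about 34 s; the stone, spool and look-alikes are unmoved, but I viewed 15 pictures, one over the limit of 14, and my first grip on the fossil slipped onto its crown because the reported tool height was about 38 mm too low, which I corrected for.

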